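# Load the shaker from a stack of sample jars

## Robot

A 7-joint arm with a two-finger parallel gripper is mounted at the origin on the work surface. World frame = base frame: x ahead of the robot, y to its left, z up, the work surface at z = 0. Lengths are in m, angles in rad, forces in N, time in s.
With the tool pointing down it reaches from about 0.425 to 1.025 m from the base axis. Payload 9.4 kg.
Tool frame: the origin (TCP) lies on the centre line of the jaws, within the pads' length; the fingertips stand 14 mm ahead of it and the grasp point (between the pads) lies 5 mm behind it; z points along the fingers, y is the line along which they close (so a half turn about z gives the same grasp; the last joint's range is limited). The gripper opens to 85 mm and grips with 20 to 120 N. Pads are 22 mm wide; open, the fingers measure 114 mm over their backs; the gripper's body (76 mm by 85 mm) begins 54 mm behind the grasp point. The pads swing forward as they close: fully open they stand 13 mm farther back than shut.
Start: joints at [-1.3, 0.599, -0.003, 1.599, 0.002, 0.943, -0.08], TCP at [0.247, 0.682, 0.245] pointing down, gripper open.
Joint ranges: [-2.57, 2.57], [-0.35, 1.97], [-1.29, 1.29], [0.11, 2.56], [-1.05, 4.19], [0.11, 1.86], [-2.63, 2.63]. Speed limits (rad/s): [2.22, 2.22, 3.01, 3.01, 3.14, 3.14, 3.14].

## Interface

Orientations are given as a rotation vector (axis times angle).
In Python, from cell import bot, viewer, close_job gives the robot as it stands. The module is installed in compiled form; this text tells all that it offers.
- The arm moves only by the tool step_arm, never from a script. Its argument "steps" is a list of rows, each a list of 3 entries, a list of its own where there are three numbers: the turn, a rotation vector about the tool's x, y, z in rad, then the shift along the tool's x, y, z in mm, then the finger opening in mm, from 0 to 85.4. In form: [[[rx, ry, rz], [dx, dy, dz], hand], ...]. A call has exactly 10 rows; each row shifts and turns the commanded pose from where the row before left it, along the tool's axes as they then stand; what a row does not reach is not made up. A row lasts 1/8 s, in which the tool goes at most 62.5 mm and 10.7 degrees, less where a joint would pass 70% of its speed; a pose out of reach is approached as far as the arm can. A call with a gripper value outside its range is refused whole. The fingers move at their own pace and stop on an object; "newtons" is the grip in N (left out, the last holds). Time passes only in rows, so rows that do not move let the fingers close, or fill a call up. It gives the time, the measured TCP pose, the force, the opening and the grip force at its end, in the units of the state.
- bot.get_state(): the state, without advancing time (a new reading comes with each control period).
- viewer.capture(name): name is "side" or "top" or "wrist"; returns (picture, depth): 384x512x3 uint8, red, green, blue; 384x512 float32, m along the optical axis (not along the pixel's ray), 0 where there is no reading.
- viewer.calibration(name): a dict with "intrinsics" (3x3 intrinsics, pixels), "extrinsics" (4x4, takes a point from camera to world coordinates). Camera axes: x right, y down, z forward; pixel columns grow to the right and rows downward; lengths in m; the calibration is good to about 2 mm. A picture is of the moment at which its call begins: read the wrist's pose just before it. calibration takes no time and is no camera call; for the wrist camera it gives the pose at the moment of the call.
- close_job(): hands the job in; it is judged then, once.
The state is a dict: "t": time; "joint_positions": joint angles; "dq": joint speeds; "effort": joint torques, N m; "tcp_pos": TCP position; "tool_rot": TCP orientation; "ft_force": force on the tool from outside, world axes, zero at the start; "ft_torque": the same for the moment, N m; "gripper_width": finger opening in m; "gripper_force": force on a finger pad.
Only numpy, scipy, OpenCV 4.12 (cv2) and the standard library are available. Lean on these libraries where they do the work, as an engineer would, in place of code of your own. Each camera call takes 0.05 s, during which the arm holds its last target. There are 200 camera calls.

## Task

Load the shaker: take the stacked sample jars in the tray apart from the top, and stand each of the four jars in the spring clamp made for its size, right down on the clamp's base plate. Keep the jars upright, set them down rather than dropping them, and leave the beaker and the objective lens where they stand.

Things in the scene. Friction and masses are not known exactly. Their poses are not given: they have to be found in the camera images.
- jar32: Closed screw-capped sample jar, off-white, round, 32 mm across the ribbed cap (top 15 mm), 3 mm less below, 40 mm tall, about 35 g (+-40 %). Origin: centre of underside, z up. Starts upright in a shallow grey tray (floor 3 mm, rim 14 mm high): three jars in a stack, widest at the bottom, the fourth (68 or 56 mm) alone about 105 mm beside it.
- jar44: Closed screw-capped sample jar, off-white, round, 44 mm across the ribbed cap (top 15 mm), 3 mm less below, 40 mm tall, about 60 g (+-40 %). Origin: centre of underside, z up. Starts upright in a shallow grey tray (floor 3 mm, rim 14 mm high): three jars in a stack, widest at the bottom, the fourth (68 or 56 mm) alone about 105 mm beside it.
- jar56: Closed screw-capped sample jar, off-white, round, 56 mm across the ribbed cap (top 15 mm), 3 mm less below, 40 mm tall, about 100 g (+-40 %). Origin: centre of underside, z up. Starts upright in a shallow grey tray (floor 3 mm, rim 14 mm high): three jars in a stack, widest at the bottom, the fourth (68 or 56 mm) alone about 105 mm beside it.
- jar68: Closed screw-capped sample jar, off-white, round, 68 mm across the ribbed cap (top 15 mm), 3 mm less below, 40 mm tall, about 150 g (+-40 %). Origin: centre of underside, z up. Starts upright in a shallow grey tray (floor 3 mm, rim 14 mm high): three jars in a stack, widest at the bottom, the fourth (68 or 56 mm) alone about 105 mm beside it.
- clamp32: Steel clamp for the 32 mm jar, fixed on the shaker's metal platform (66 mm above the bench): base plate 3 mm thick, 46 mm across, and four upright rigid arms, 42 mm apart inside, tips flared, 20 mm high. The jar stands on the plate between the arms with 5 mm play all round. Origin: centre of underside, z up. Clamps stand about 125 mm apart, in a square, at shuffled corners.
- clamp44: Steel clamp for the 44 mm jar, fixed on the shaker's metal platform (66 mm above the bench): base plate 3 mm thick, 58 mm across, and four upright rigid arms, 54 mm apart inside, tips flared, 20 mm high. The jar stands on the plate between the arms with 5 mm play all round. Origin: centre of underside, z up. Clamps stand about 125 mm apart, in a square, at shuffled corners.
- clamp56: Steel clamp for the 56 mm jar, fixed on the shaker's metal platform (66 mm above the bench): base plate 3 mm thick, 70 mm across, and four upright rigid arms, 66 mm apart inside, tips flared, 20 mm high. The jar stands on the plate between the arms with 5 mm play all round. Origin: centre of underside, z up. Clamps stand about 125 mm apart, in a square, at shuffled corners.
- clamp68: Steel clamp for the 68 mm jar, fixed on the shaker's metal platform (66 mm above the bench): base plate 3 mm thick, 82 mm across, and four upright rigid arms, 78 mm apart inside, tips flared, 20 mm high. The jar stands on the plate between the arms with 5 mm play all round. Origin: centre of underside, z up. Clamps stand about 125 mm apart, in a square, at shuffled corners.
- beaker: Empty glass beaker, 48 mm across, 58 mm tall, standing loose on the bench between tray and shaker. Origin at the centre of its underside. A bystander.
- objective: Microscope objective lens, steel, 31 mm across, 52 mm tall, standing loose on its thread, lens up, on the bench between tray and shaker. Origin at the centre of its underside. A bystander.
Things that resemble listed ones, but are neither listed nor needed, are in the scene too. Leave any blue, brown or turquoise look-alike of the jar44 alone.

How it is judged:
By the outcome, as a careful person would: the job done as asked, in the order asked, and still so for the second after the job is handed in, with the robot touching nothing.
It also fails if it takes over 120 s, if anything falls off the work surface, if the arm or the gripper's body presses on something with over 40 N, if the wrist force passes 120 N, or if a joint passes its speed limit or range.

## Working session

There is one attempt and no reset: what is moved stays moved. The work goes in short steps, Python scripts to look and compute and a tool call to move; the robot and the scene stay as the last step left them, time stands still between calls to the robot, and variables do not carry over. Pictures are saved under pics/ and viewed, at most 14 in all, crops included, and the job is handed in when it is done.

Besides the shell and the picture viewer there is one more tool, called after "Call:" as name(argument=value, ...), one argument or row to a line, values as JSON. step_arm: Moves the arm, as the interface text tells. Its arguments: {"type":"object","properties":{"steps":{"type":"array","items":{"type":"array"}},"newtons":{"type":"number"}},"required":["steps"]}

```bash
mkdir -p pics; cat > h.py <<'E'
import numpy as np, cv2
from cell import bot, viewer
def cap(n,f=None):
    im,d=viewer.capture(n)
    if f: cv2.imwrite('pics/'+f,cv2.cvtColor(im,cv2.COLOR_RGB2BGR))
    return im,d
def world(cal,u,v,z):  # depth point
    K,E=cal['intrinsics'],cal['extrinsics']
    p=np.linalg.inv(K)@np.array([u,v,1.])*z
    return E[:3,:3]@p+E[:3,3]
def plane(cal,u,v,h):
    K,E=np.array(cal['intrinsics']),np.array(cal['extrinsics'])
    r=E[:3,:3]@np.linalg.inv(K)@np.array([u,v,1.]); o=E[:3,3]
    return o+r*(h-o[2])/r[2]
E
python3 - <<'E'
from h import *
for n in ['top','side','wrist']:
    c=viewer.calibration(n); im,d=cap(n,n+'1.png'); np.savez(n+'1.npz',im=im,d=d,K=c['intrinsics'],E=c['extrinsics'])
    print(n,np.round(c['extrinsics'],3).tolist(),np.round(c['intrinsics'],1).tolist())
s=bot.get_state(); print({k:np.round(v,3).tolist() for k,v in s.items()})
E
```

```text
top [[-0.011, -0.993, 0.12, 0.347], [-1.0, 0.012, 0.005, -0.044], [-0.007, -0.12, -0.993, 1.106], [0.0, 0.0, 0.0, 1.0]] [[377.0, 0.0, 257.0], [0.0, 377.0, 188.9], [0.0, 0.0, 1.0]]
side [[0.995, -0.055, 0.086, 0.37], [-0.102, -0.605, 0.79, -0.996], [0.009, -0.794, -0.607, 0.83], [0.0, 0.0, 0.0, 1.0]] [[482.0, 0.0, 265.9], [0.0, 482.0, 197.1], [0.0, 0.0, 1.0]]
wrist [[0.341, 0.897, 0.28, 0.175], [0.94, -0.325, -0.102, 0.707], [-0.001, 0.299, -0.954, 0.372], [0.0, 0.0, 0.0, 1.0]] [[272.1, 0.0, 253.6], [0.0, 272.1, 188.3], [0.0, 0.0, 1.0]]
{'t': 0.15, 'joint_positions': [-1.3, 0.6, -0.003, 1.6, 0.002, 0.943, -0.08], 'dq': [0.0, -0.003, 0.002, -0.003, -0.0, -0.0, 0.001], 'effort': [0.002, -77.7, 1.566, -25.824, 0.012, 0.007, -0.0], 'tcp_pos': [0.247, 0.681, 0.245], 'tool_rot': [-0.543, -3.094, 0.002], 'ft_force': [-0.6, 0.717, -0.364], 'ft_torque': [0.021, -0.026, 0.006], 'gripper_force': 0.0, 'gripper_width': 0.085}
```

View pics/top1.png

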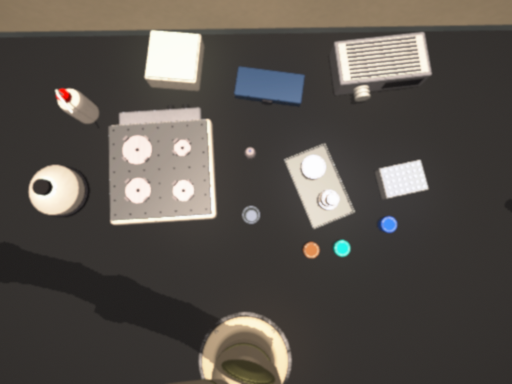

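View pics/side1.png

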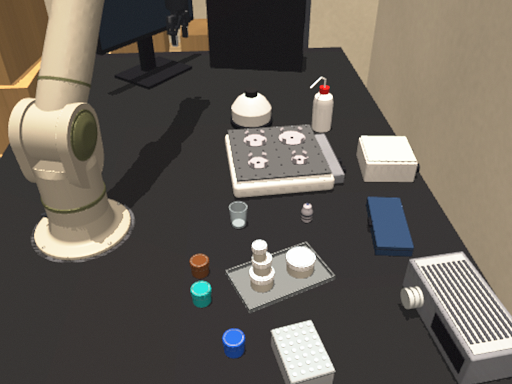

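Top view: shaker at (160,170) with clamps at (137,149), (182,148), (138,190), (183,190). In the tray, the lone jar is at (314,167) and the stack at (329,200). The beaker is at (251,215) and the objective at (250,153). Things that could be taken for the jars: brown (312,250), turquoise (342,248) and blue (389,224), all outside the tray. I choose the off-white ones in the tray and check them in one close crop.

```bash
python3 - <<'E'
from h import *
z=np.load('top1.npz'); im,d=z['im'],z['d']; cal=dict(intrinsics=z['K'],extrinsics=z['E'])
a=cv2.resize(im[135:235,275:365],None,fx=4,fy=4,interpolation=cv2.INTER_CUBIC)
b=cv2.resize(im[130:210,105:205],None,fx=4,fy=4,interpolation=cv2.INTER_CUBIC)
o=np.zeros((400,770,3),np.uint8); o[:400,:360]=a; o[:320,370:770]=b
cv2.imwrite('pics/crop1.png',o[:,:,::-1])
v,u=np.mgrid[0:384,0:512]; P=np.linalg.inv(z['K'])@np.stack([u*d,v*d,d]).reshape(3,-1)
W=(z['E'][:3,:3]@P+z['E'][:3,3:]).T.reshape(384,512,3); W[d==0]=np.nan
np.save('W.npy',W)
for n,(r0,r1,c0,c1),lo,hi in [('lone',(145,190,290,335),.03,.06),('stack top',(180,225,305,350),.105,.14),('stack mid',(180,225,305,350),.07,.095),('stack bot',(180,225,305,350),.03,.055),('beaker',(200,230,235,268),.04,.08),('obj',(142,165,240,262),.03,.08)]:
    w=W[r0:r1,c0:c1].reshape(-1,3); w=w[(w[:,2]>lo)&(w[:,2]<hi)]
    if len(w): print(n,len(w),w[:,:2].min(0).round(3),w[:,:2].max(0).round(3),((w.max(0)+w.min(0))/2).round(3),'medz',np.median(w[:,2]).round(3))
# shaker: white blobs
hsv=cv2.cvtColor(im,cv2.COLOR_RGB2HSV); m=((hsv[:,:,2]>150)).astype(np.uint8); m[:, :122]=0; m[:135]=0;m[206:]=0;m[:,203:]=0
m=cv2.morphologyEx(m,cv2.MORPH_CLOSE,np.ones((3,3)))
n,l,s,c=cv2.connectedComponentsWithStats(m)
for i in range(1,n):
    if s[i,4]>60: 
        cen=s[i,:2]+(s[i,2:4]-1)/2; zz=np.nanmedian(W[l==i][:,2])
        print(s[i],cen,c[i].round(1),plane(cal,*cen,0.07)[:2].round(3),'z',zz.round(3),'size mm',(s[i,2:4]*1.04/377*1000).round())
w=W[175:180,150:170].reshape(-1,3); print('platform z',np.nanmedian(w[:,2]), 'tray floor', np.nanmedian(W[183:186,318:323,2]),'bench',np.nanmedian(W[260:280,300:330,2]))
E
```

```text
lone 453 [ 0.473 -0.24 ] [ 0.572 -0.164] [ 0.522 -0.202  0.041] medz 0.043
stack top 131 [ 0.423 -0.25 ] [ 0.455 -0.219] [ 0.439 -0.234  0.119] medz 0.123
stack mid 98 [ 0.424 -0.248] [ 0.465 -0.212] [ 0.444 -0.23   0.082] medz 0.083
stack bot 90 [ 0.416 -0.264] [ 0.473 -0.21 ] [ 0.444 -0.237  0.043] medz 0.042
beaker 80 [ 0.381 -0.04 ] [0.426 0.004] [ 0.403 -0.018  0.052] medz 0.057
obj 86 [ 0.57 -0.03] [ 0.597 -0.001] [ 0.583 -0.016  0.043] medz 0.046
[ 122  135   81   71 5742] [162. 170.] [162.1 170. ] [0.528 0.226] z 0.067 size mm [223. 196.]
platform z 0.06654839924006706 tray floor 0.003487657084610074 bench 0.0005257651436727517
```

View pics/crop1.png

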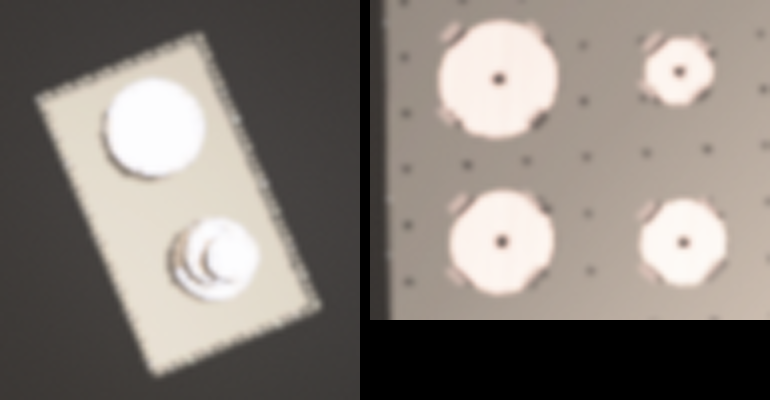

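Left half of the crop: the lone jar (153,128) is wide, and the stack (215,258) has three tiers, so the lone jar is the 68 and the stack is 56/44/32. Right half: clamp68 (498,78), clamp32 (679,71), clamp56 (502,242), clamp44 (683,242), with arms on the diagonals, so I will bring the fingers in along world x. Next I triangulate.

```bash
python3 - <<'E'
from h import *
z=np.load('top1.npz'); im,d=z['im'],z['d']; cal=dict(intrinsics=z['K'],extrinsics=z['E']); W=np.load('W.npy')
g=im.max(2)
k=[('68',(137,149.2)),('32',(182,147.5)),('56',(138,190.2)),('44',(183,190.2))]
for n,(u,v) in k:
    u0,v0=int(u)-20,int(v)-20; roi=cv2.resize(im[v0:v0+41,u0:u0+41].mean(2),None,fx=4,fy=4,interpolation=cv2.INTER_CUBIC)
    m=(roi>215).astype(np.uint8); _,l,s,c=cv2.connectedComponentsWithStats(m); i=1+np.argmax(s[1:,4])
    cs,_=cv2.findContours((l==i).astype(np.uint8),0,1); (x,y),r=cv2.minEnclosingCircle(cs[0]); e=cv2.fitEllipse(cs[0])
    x,y=e[0]; px=((x+.5)/4-.5+u0,(y+.5)/4-.5+v0)
    print('clamp',n,np.round(px,1),plane(cal,*px,.069)[:3].round(4),'dia',np.round(np.array(e[1])/4/377*1030),'z',np.nanmedian(W[int(v)-3:int(v)+4,int(u)-3:int(u)+4,2]).round(4))
w=W[:,:90].reshape(-1,3); f=w[w[:,2]>.05]; print('left objs max z',f[:,2].max(), f.min(0),f.max(0))
for n,(r0,r1,c0,c1),lo,hi,D in [('lone',(145,190,295,335),.037,.05,68),('top',(180,225,305,350),.115,.14,32),('mid',(180,225,305,350),.075,.095,44),('bot',(180,225,305,350),.035,.055,56)]:
    w=W[r0:r1,c0:c1].reshape(-1,3); w=w[(w[:,2]>lo)&(w[:,2]<hi)]
    (x,y),r=cv2.minEnclosingCircle((w[:,:2]*1000).astype(np.float32)); print(n,x,y,2*r,np.median(w[:,2]))
# side depth too
s=np.load('side1.npz'); im,d=s['im'],s['d']; v,u=np.mgrid[0:384,0:512]
P=np.linalg.inv(s['K'])@np.stack([u*d,v*d,d]).reshape(3,-1); V=(s['E'][:3,:3]@P+s['E'][:3,3:]).T.reshape(384,512,3);V[d==0]=np.nan
for n,(r0,r1,c0,c1),lo,hi in [('lone',(240,285,282,322),.039,.05),('top',(235,300,245,280),.118,.14),('mid',(235,300,245,280),.078,.09),('bot',(235,300,245,280),.038,.05),('plate68',(128,150,280,302),.067,.0725)]:
    w=V[r0:r1,c0:c1].reshape(-1,3); w=w[(w[:,2]>lo)&(w[:,2]<hi)]
    if len(w)>3:
        (x,y),r=cv2.minEnclosingCircle((w[:,:2]*1000).astype(np.float32)); print('side',n,len(w),x,y,2*r,np.median(w[:,2]))
E
```

```text
clamp 68 [136.6 149.3] [0.5882 0.2991 0.069 ] dia [74. 79.] z 0.0697
clamp 32 [181.7 147.3] [0.5922 0.1722 0.069 ] dia [40. 44.] z 0.0693
clamp 56 [137.5 190. ] [0.4727 0.2936 0.069 ] dia [65. 68.] z 0.0699
clamp 44 [182.9 190.1] [0.471  0.1673 0.069 ] dia [55. 57.] z 0.0695
left objs max z 0.19693804715101182 [0.41189765 0.43379293 0.05002523] [0.75074267 0.60059944 0.19693805]
lone 520.465087890625 -211.03929138183594 111.535400390625 0.0433375187024343
top 438.7220153808594 -234.8024139404297 32.4566650390625 0.12354092884662904
mid 444.9670104980469 -232.19898986816406 44.696998596191406 0.0833304680975755
bot 444.246826171875 -237.76922607421875 56.93259811401367 0.042539052517873155
side lone 429 538.2996215820312 -202.5858612060547 70.11711120605469 0.04107571843023261
side top 128 438.28399658203125 -239.96827697753906 32.748348236083984 0.12081659092378805
side mid 134 444.3486633300781 -239.04129028320312 45.407562255859375 0.08124523992692595
side bot 207 443.9273376464844 -243.88922119140625 57.74393844604492 0.041404500243047315
side plate68 86 586.6618041992188 296.19598388671875 88.91342163085938 0.06809022636909218
```

Call:
step_arm(
  steps=[
    [[0,0,0.1224],[0,0,-5],60],
    [[0,0,0.1224],[0,0,-5],60],
    [[0,0,0.1224],[0,0,-5],60],
    [[0,0,0.1224],[0,0,-5],60],
    [[0,0,0.1224],[0,0,-5],60],
    [[0,0,0.1224],[0,0,-5],60],
    [[0,0,0.1224],[0,0,-5],60],
    [[0,0,0.1224],[0,0,-5],60],
    [[0,0,0.1224],[0,0,-5],60],
    [[0,0,0.1224],[0,0,-5],60],
  ],
  newtons=30,
)

```text
t: 1.4
tcp_pos: [0.2469, 0.6815, 0.2951]
tool_rot: [2.227, 2.216, -0.001]
ft_force: [0.4, -1.0, 0.5]
gripper_width: 0.0599
gripper_force: 0.0
```

Call:
step_arm(
  steps=[
    [[0,0,0],[-43,25,0],60],
    [[0,0,0],[-43,25,0],60],
    [[0,0,0],[-43,25,0],60],
    [[0,0,0],[-43,25,0],60],
    [[0,0,0],[-43,25,0],60],
    [[0,0,0],[-43,25,0],60],
    [[0,0,0],[-43,25,0],60],
    [[0,0,0],[-43,25,0],60],
    [[0,0,0],[-43,25,0],60],
    [[0,0,0],[-43,25,0],60],
  ],
)

```text
t: 2.65
tcp_pos: [0.4972, 0.2499, 0.2953]
tool_rot: [-2.222, -2.221, -0.0]
ft_force: [0.1, 0.2, -0.1]
gripper_width: 0.0596
gripper_force: 0.0
```

```bash
python3 - <<'E'
from h import *
c=viewer.calibration('wrist'); im,d=cap('wrist','w1.png'); np.savez('w1.npz',im=im,d=d,K=c['intrinsics'],E=c['extrinsics'])
E
```

```text
(no output)
```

View pics/w1.png

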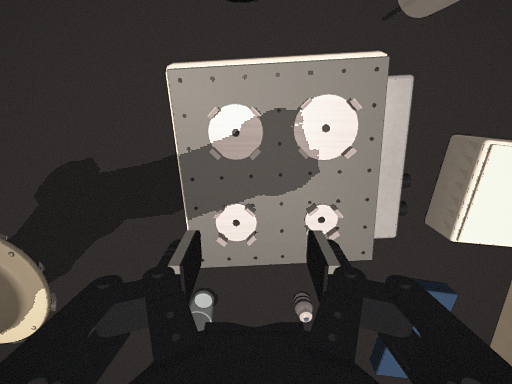

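Call:
step_arm(
  steps=[
    [[0,0,0],[-48,-6,0],60],
    [[0,0,0],[-48,-6,0],60],
    [[0,0,0],[-48,-6,0],60],
    [[0,0,0],[-48,-6,0],60],
    [[0,0,0],[-48,-6,0],60],
    [[0,0,0],[-48,-6,0],60],
    [[0,0,0],[-48,-6,0],60],
    [[0,0,0],[-48,-6,0],60],
    [[0,0,0],[-48,-6,0],60],
    [[0,0,0],[0,0,0],60],
  ],
)

```text
t: 3.95
tcp_pos: [0.4413, -0.184, 0.2955]
tool_rot: [2.228, 2.213, -0.001]
ft_force: [0.4, 0.7, 0.2]
gripper_width: 0.0599
gripper_force: 0.0
```

```bash
python3 - <<'E'
from h import *
c=viewer.calibration('wrist'); im,d=cap('wrist','w2.png'); np.savez('w2.npz',im=im,d=d,K=c['intrinsics'],E=c['extrinsics'])
print(bot.get_state()['tcp_pos'],c['extrinsics'].round(3))
E
```

```text
[ 0.44175108 -0.18185692  0.29527151] [[ 1.    -0.006 -0.002  0.441]
 [-0.007 -0.954 -0.299 -0.108]
 [-0.     0.3   -0.954  0.423]
 [ 0.     0.     0.     1.   ]]
```

View pics/w2.png

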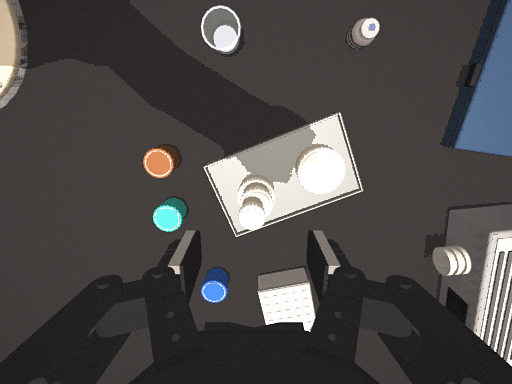

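w1 shows the clamp centre holes at 56 (236,132), 68 (326,128), 44 (236,222) and 32 (321,219). w2 shows the stack top at (252,212) and the lone jar at (321,169); brown, turquoise and blue lie outside the tray.

```bash
cat >> h.py <<'E'
def cloud(cal,d):
    v,u=np.mgrid[0:384,0:512]; P=np.linalg.inv(cal['K'])@np.stack([u*d,v*d,d]).reshape(3,-1)
    V=(cal['E'][:3,:3]@P+cal['E'][:3,3:]).T.reshape(384,512,3).copy(); V[d==0]=np.nan; return V
def tops(V,box,lo,hi):
    r0,r1,c0,c1=box; w=V[r0:r1,c0:c1].reshape(-1,3); w=w[(w[:,2]>lo)&(w[:,2]<hi)]
    (x,y),r=cv2.minEnclosingCircle((w[:,:2]*1000).astype(np.float32)); return [len(w)]+[round(float(q),1) for q in (x,y,2*r,np.median(w[:,2])*1000)]
E
python3 - <<'E'
from h import *
z=np.load('w1.npz'); g=z['im'].mean(2); cal=dict(intrinsics=z['K'],extrinsics=z['E']); V=cloud(z,z['d'])
for n,(u,v) in dict(c56=(236,132),c68=(326,128),c44=(236,222),c32=(321,219)).items():
    r=g[v-6:v+7,u-6:u+7]; w=np.clip(np.median(r)-r-30,0,None); yy,xx=np.mgrid[-6:7,-6:7]; px=(u+(w*xx).sum()/w.sum(),v+(w*yy).sum()/w.sum())
    print(n,np.round(px,1),plane(cal,*px,.069).round(4),'z',np.nanmedian(V[v-8:v+9,u-8:u+9,2]).round(4))
print('arm tip z',np.nanmax(V[95:165,200:270,2]),np.nanmax(V[195:240,300:345,2]))
z=np.load('w2.npz'); V=cloud(z,z['d'])
print('lone',tops(V,(140,205,292,352),.037,.06)); b=(165,235,230,280)
for lo in(.112,.073,.035): print(tops(V,b,lo,lo+.02))
E
```

```text
c56 [235.7 132.9] [0.4738 0.2897 0.069 ] z 0.0683
c68 [325.5 127.8] [0.5883 0.296  0.069 ] z 0.0683
c44 [235.8 222.4] [0.4713 0.1645 0.069 ] z 0.0682
c32 [321.  219.4] [0.5919 0.1691 0.069 ] z 0.0682
arm tip z 0.08747758104865605 0.300777265539558
lone [1710, 537.8, -202.4, 69.5, 42.4]
[580, 437.9, -238.5, 33.4, 122.3]
[454, 443.7, -236.6, 44.9, 82.3]
[299, 443.2, -241.3, 56.5, 42.2]
```

```bash
python3 - <<'E'
from h import *
z=np.load('w2.npz'); V=cloud(z,z['d'])
for b in [(225,300,165,205),(225,300,305,345)]:
    w=V[b[0]:b[1],b[2]:b[3]].reshape(-1,3); w=w[w[:,2]>.2]; print(len(w),np.percentile(w[:,2]-.2953,[0,1,5,20]).round(4),w.min(0).round(3),w.max(0).round(3))
    t=w[w[:,2]<w[:,2].min()+.004]; print('tip xy',t.min(0).round(4),t.max(0).round(4))
E
```

```text
2064 [-0.0094 -0.0079 -0.0033  0.0056] [ 0.397 -0.196  0.286] [ 0.42  -0.166  0.352]
tip xy [ 0.4107 -0.1931  0.2859] [ 0.4112 -0.1744  0.2898]
2152 [-0.0106 -0.0078 -0.0028  0.0063] [ 0.463 -0.196  0.285] [ 0.484 -0.166  0.352]
tip xy [ 0.4706 -0.1945  0.2847] [ 0.4713 -0.1753  0.2887]
```

Call:
step_arm(
  steps=[
    [[0,0,0],[-28,-3,20],52],
    [[0,0,0],[-28,0,20],52],
    [[0,0,0],[0,0,20],52],
    [[0,0,0],[0,0,20],52],
    [[0,0,0],[0,0,20],52],
    [[0,0,0],[0,0,20],52],
    [[0,0,0],[0,0,20],52],
    [[0,0,0],[0,0,5],52],
    [[0,0,0],[0,0,0],52],
    [[0,0,0],[0,0,0],52],
  ],
)

```text
t: 5.25
tcp_pos: [0.4397, -0.2364, 0.1509]
tool_rot: [2.221, 2.22, 0.001]
ft_force: [-0.4, 0.2, 0.3]
gripper_width: 0.0518
gripper_force: 0.0
```

```bash
python3 - <<'E'
from h import *
c=viewer.calibration('wrist'); im,d=cap('wrist','w3.png'); z=dict(im=im,d=d,K=c['intrinsics'],E=c['extrinsics']); V=cloud(z,d)
s=bot.get_state(); print(s['tcp_pos'],s['gripper_width'])
v,u=np.mgrid[0:384,0:512]; m=(abs(V[...,2]-.1225)<.005)&(abs(V[...,0]-.438)<.02)&(abs(V[...,1]+.238)<.022)
w=V[m]; print(len(w),cv2.minEnclosingCircle((w[:,:2]*1000).astype(np.float32)),np.median(w[:,2]), u[m].mean(),v[m].mean())
E
```

```text
[ 0.43962137 -0.2365355   0.15095674] 0.051814533170631734
1887 ((438.0107116699219, -238.76058959960938), 16.708850860595703) 0.12234324847304226 251.77424483306837 230.48754636989932
```

View pics/w3.png

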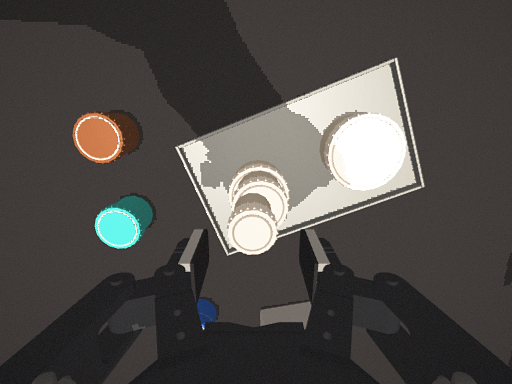

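w3 shows the top jar at (252,230), between the fingers at x≈205 and x≈305. Correct by 2 mm, then descend and close.

Call:
step_arm(
  steps=[
    [[0,0,0],[-2,-1.5,12],52],
    [[0,0,0],[0,0,12],52],
    [[0,0,0],[0,0,11],52],
    [[0,0,0],[0,0,0],52],
    [[0,0,0],[0,0,0],40],
    [[0,0,0],[0,0,0],35],
    [[0,0,0],[0,0,0],28],
    [[0,0,0],[0,0,0],28],
    [[0,0,0],[0,0,0],28],
    [[0,0,0],[0,0,0],28],
  ],
  newtons=30,
)

```text
t: 6.55
tcp_pos: [0.4381, -0.2387, 0.1157]
tool_rot: [2.222, 2.22, 0.001]
ft_force: [0.3, -0.0, 5.8]
gripper_width: 0.0305
gripper_force: 29.8
```

Call:
step_arm(
  steps=[
    [[0,0,0],[0,0,-4],28],
    [[0,0,0],[0,0,-8],28],
    [[0,0,0],[0,0,-12],28],
    [[0,0,0],[0,0,-14],28],
    [[0,0,0],[0,0,-14],28],
    [[0,0,0],[0,0,-14],28],
    [[0,0,0],[0,0,-14],28],
    [[0,0,0],[0,0,-12],28],
    [[0,0,0],[0,0,-8],28],
    [[0,0,0],[0,0,0],28],
  ],
)

```text
t: 7.8
tcp_pos: [0.4379, -0.2386, 0.2158]
tool_rot: [2.222, 2.22, 0.001]
ft_force: [-0.2, 0.6, -1.2]
gripper_width: 0.0311
gripper_force: 29.7
```

Call:
step_arm(
  steps=[
    [[0,0,0],[20,8,0],28],
    [[0,0,0],[44,16,0],28],
    [[0,0,0],[50,19,0],28],
    [[0,0,0],[50,19,0],28],
    [[0,0,0],[50,19,0],28],
    [[0,0,0],[50,19,0],28],
    [[0,0,0],[50,19,0],28],
    [[0,0,0],[50,19,0],28],
    [[0,0,0],[34,13,0],28],
    [[0,0,0],[10,3,0],28],
  ],
)

```text
t: 9.05
tcp_pos: [0.5922, 0.1721, 0.2141]
tool_rot: [-2.218, -2.224, 0.001]
ft_force: [-0.3, -0.8, -0.2]
gripper_width: 0.031
gripper_force: 29.8
```

```bash
cat > look.py <<'E'
from h import *; import sys
def look(f,zt,clamp=None,hole=None):
    c=viewer.calibration('wrist'); s=bot.get_state(); im,d=cap('wrist',f); z=dict(im=im,d=d,K=c['intrinsics'],E=c['extrinsics']); V=cloud(z,d); p=s['tcp_pos']
    print('tcp',p.round(4),s['tool_rot'].round(3),'w',round(s['gripper_width'],4),'F',s['ft_force'].round(1),'g',round(s['gripper_force'],1))
    return V,p,im,c
E
python3 - <<'E'
from look import *
V,p,im,c=look('w4.png',0)
v,u=np.mgrid[0:384,0:512]; m=(V[...,2]<p[2]+.02)&(V[...,2]>p[2]-.04)&(abs(V[...,0]-p[0])<.0135)&(abs(V[...,1]-p[1])<.03)
w=V[m]; t=w[w[:,2]>np.percentile(w[:,2],95)-.004]; print(cv2.minEnclosingCircle((t[:,:2]*1000).astype(np.float32)),np.median(t[:,2]))
E
```

```text
tcp [0.5922 0.1721 0.2141] [-2.218e+00 -2.224e+00  1.000e-03] w 0.031 F [-0.3 -0.8 -0.2] g 29.8
((591.9434814453125, 171.93878173828125), 16.865459442138672) 0.22078620661561443
```

View pics/w4.png

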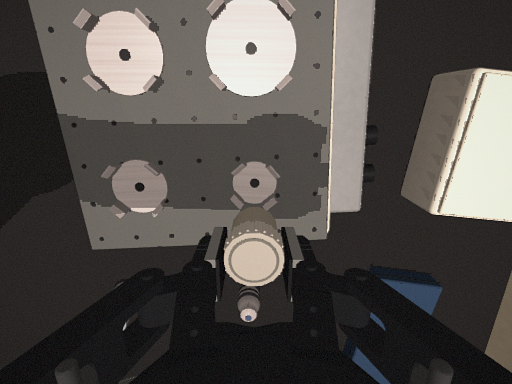

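w4 shows the jar held upright at (252,257), with its clamp's hole at (254,183) and the clamp44 hole at (139,187).

```bash
cat >> look.py <<'E'
def hole(im,c,u,v,k=6,h=.069):
    g=im.mean(2); r=g[v-k:v+k+1,u-k:u+k+1]; w=np.clip(np.median(r)-r-25,0,None); yy,xx=np.mgrid[-k:k+1,-k:k+1]
    px=(u+(w*xx).sum()/w.sum(),v+(w*yy).sum()/w.sum()); return np.round(px,1),plane(c,*px,h).round(4)
E
python3 - <<'E'
from look import *
V,p,im,c=look('w5.png',0)
print(hole(im,c,254,183),hole(im,c,139,187))
E
```

```text
tcp [0.5922 0.1719 0.2142] [-2.219e+00 -2.223e+00  1.000e-03] w 0.0309 F [ 0.6  0.6 -0.4] g 29.8
(array([254.2, 182.4]), array([0.5921, 0.169 , 0.069 ])) (array([139.3, 186.4]), array([0.4715, 0.1643, 0.069 ]))
```

Call:
step_arm(
  steps=[
    [[0,0,0],[-3,0,15],28],
    [[0,0,0],[0,0,18],28],
    [[0,0,0],[0,0,18],28],
    [[0,0,0],[0,0,18],28],
    [[0,0,0],[0,0,14],28],
    [[0,0,0],[0,0,10],28],
    [[0,0,0],[0,0,6],28],
    [[0,0,0],[0,0,5],28],
    [[0,0,0],[0,0,3],28],
    [[0,0,0],[0,0,0],28],
  ],
)

```text
t: 10.4
tcp_pos: [0.5921, 0.1663, 0.1084]
tool_rot: [2.222, 2.22, 0.0]
ft_force: [0.4, 0.0, -0.2]
gripper_width: 0.0309
gripper_force: 29.8
```

Call:
step_arm(
  steps=[
    [[0,0,0],[0,0,1],28],
    [[0,0,0],[0,0,1],28],
    [[0,0,0],[0,0,1],28],
    [[0,0,0],[0,0,0.5],28],
    [[0,0,0],[0,0,0.5],28],
    [[0,0,0],[0,0,0],28],
    [[0,0,0],[0,0,0],28],
    [[0,0,0],[0,0,0],28],
    [[0,0,0],[0,0,0],28],
    [[0,0,0],[0,0,0],28],
  ],
)

```text
t: 11.65
tcp_pos: [0.5921, 0.1662, 0.1043]
tool_rot: [2.222, 2.22, 0.0]
ft_force: [-0.4, -0.0, 0.0]
gripper_width: 0.0309
gripper_force: 29.8
```

Call:
step_arm(
  steps=[
    [[0,0,0],[1.5,0,0],28],
    [[0,0,0],[1.3,0,0],28],
    [[0,0,0],[0,0,0.5],28],
    [[0,0,0],[0,0,0.5],28],
    [[0,0,0],[0,0,0.5],28],
    [[0,0,0],[0,0,0.3],28],
    [[0,0,0],[0,0,0],28],
    [[0,0,0],[0,0,0],28],
    [[0,0,0],[0,0,0],28],
    [[0,0,0],[0,0,0],28],
  ],
)

```text
t: 12.9
tcp_pos: [0.5921, 0.1691, 0.1025]
tool_rot: [2.222, 2.22, 0.0]
ft_force: [-0.2, -0.4, -0.4]
gripper_width: 0.0307
gripper_force: 29.8
```

Call:
step_arm(
  steps=[
    [[0,0,0],[0,0,0.5],28],
    [[0,0,0],[0,0,0.5],28],
    [[0,0,0],[0,0,0],28],
    [[0,0,0],[0,0,0],28],
    [[0,0,0],[0,0,0],28],
    [[0,0,0],[0,0,0],28],
    [[0,0,0],[0,0,0],28],
    [[0,0,0],[0,0,0],28],
    [[0,0,0],[0,0,0],28],
    [[0,0,0],[0,0,0],28],
  ],
)

```text
t: 14.15
tcp_pos: [0.5922, 0.169, 0.1017]
tool_rot: [2.223, 2.22, 0.0]
ft_force: [-1.4, 0.1, 5.1]
gripper_width: 0.0308
gripper_force: 30.2
```

Call:
step_arm(
  steps=[
    [[0,0,0],[0,0,0],34],
    [[0,0,0],[0,0,0],38],
    [[0,0,0],[0,0,0],44],
    [[0,0,0],[0,0,0],48],
    [[0,0,0],[0,0,0],48],
    [[0,0,0],[0,0,-8],48],
    [[0,0,0],[0,0,-15],48],
    [[0,0,0],[0,0,-25],48],
    [[0,0,0],[0,0,-30],48],
    [[0,0,0],[0,0,-30],48],
  ],
)

```text
t: 15.4
tcp_pos: [0.5921, 0.169, 0.2116]
tool_rot: [2.223, 2.22, 0.001]
ft_force: [-0.2, -0.0, 1.5]
gripper_width: 0.0481
gripper_force: 0.0
```

Call:
step_arm(
  steps=[
    [[0,0,0],[0,0,0],64],
    [[0,0,0],[-25,-9,0],64],
    [[0,0,0],[-48,-18,0],64],
    [[0,0,0],[-54,-20,0],64],
    [[0,0,0],[-54,-20,0],64],
    [[0,0,0],[-54,-20,0],64],
    [[0,0,0],[-54,-20,0],64],
    [[0,0,0],[-54,-20,0],64],
    [[0,0,0],[-46,-16,0],64],
    [[0,0,0],[-16,-5,0],64],
  ],
)

```text
t: 16.65
tcp_pos: [0.4409, -0.239, 0.2094]
tool_rot: [-2.228, -2.214, 0.002]
ft_force: [1.6, 1.0, 0.1]
gripper_width: 0.064
gripper_force: 0.0
```

```bash
python3 - <<'E'
from look import *
z=0
im,d=cap('top','t2.png'); ct=viewer.calibration('top'); T=cloud(dict(K=ct['intrinsics'],E=ct['extrinsics']),d)
m=(abs(T[...,0]-.592)<.03)&(abs(T[...,1]-.171)<.03)&(T[...,2]>.095)&(T[...,2]<.13); w=T[m]; print('jar32 placed (top cam; clamp .5922 .1722)',cv2.minEnclosingCircle((w[:,:2]*1000).astype(np.float32)),np.median(w[:,2]))
V,p,im,c=look('w6.png',0)
m=(abs(V[...,0]-.4437)<.028)&(abs(V[...,1]+.237)<.03)&(abs(V[...,2]-.0825)<.006); w=V[m]; print(cv2.minEnclosingCircle((w[:,:2]*1000).astype(np.float32)),np.median(w[:,2]))
E
```

```text
jar32 placed (top cam; clamp .5922 .1722) ((592.1690063476562, 172.36968994140625), 16.798006057739258) 0.10924337433179415
tcp [ 0.4411 -0.2397  0.2095] [ 2.228e+00  2.214e+00 -2.000e-03] w 0.0643 F [-0.4 -1.9  0.7] g 0.0
((443.88238525390625, -237.4603729248047), 22.663137435913086) 0.08241576849719798
```

View pics/w6.png

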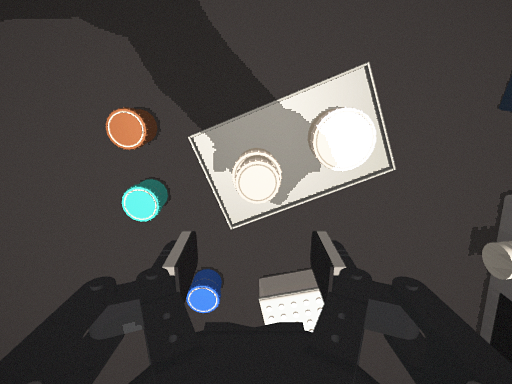

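w6 shows jar44 on top of the stack at (257,182), undisturbed. Jar32 stands at z 0.109 in its clamp.

Call:
step_arm(
  steps=[
    [[0,0,0],[-1,0,15],64],
    [[0,0,0],[0,0,25],64],
    [[0,0,0],[0,0,25],64],
    [[0,0,0],[0,0,25],64],
    [[0,0,0],[0,0,20],64],
    [[0,0,0],[0,0,10],64],
    [[0,0,0],[0,0,6.5],64],
    [[0,0,0],[0,0,4],64],
    [[0,0,0],[0,0,0],64],
    [[0,0,0],[0,0,0],64],
  ],
)

```text
t: 18.0
tcp_pos: [0.4439, -0.2369, 0.0794]
tool_rot: [2.222, 2.22, 0.001]
ft_force: [-0.0, 0.3, -0.6]
gripper_width: 0.064
gripper_force: 0.0
```

```bash
python3 - <<'E'
from look import *
V,p,im,c=look('w7.png',0)
m=(abs(V[...,0]-.4437)<.028)&(abs(V[...,1]+.237)<.03)&(abs(V[...,2]-.0825)<.006); w=V[m]; print(cv2.minEnclosingCircle((w[:,:2]*1000).astype(np.float32)),np.median(w[:,2]))
E
```

```text
tcp [ 0.4439 -0.2369  0.0794] [2.222e+00 2.220e+00 1.000e-03] w 0.064 F [-0.   0.3 -0.6] g 0.0
((443.7197265625, -237.4517364501953), 22.815906524658203) 0.08240457630386677
```

Call:
step_arm(
  steps=[
    [[0,0,0],[0,0,2.5],64],
    [[0,0,0],[0,0,2],64],
    [[0,0,0],[0,0,0],56],
    [[0,0,0],[0,0,0],50],
    [[0,0,0],[0,0,0],46],
    [[0,0,0],[0,0,0],40],
    [[0,0,0],[0,0,0],40],
    [[0,0,0],[0,0,0],40],
    [[0,0,0],[0,0,0],40],
    [[0,0,0],[0,0,0],40],
  ],
  newtons=35,
)

```text
t: 19.3
tcp_pos: [0.4438, -0.2369, 0.0747]
tool_rot: [2.222, 2.22, 0.0]
ft_force: [-0.2, 0.6, 6.3]
gripper_width: 0.0428
gripper_force: 35.1
```

Call:
step_arm(
  steps=[
    [[0,0,0],[0,0,-4],40],
    [[0,0,0],[0,0,-8],40],
    [[0,0,0],[0,0,-14],40],
    [[0,0,0],[0,0,-18],40],
    [[0,0,0],[0,0,-18],40],
    [[0,0,0],[0,0,-18],40],
    [[0,0,0],[0,0,-18],40],
    [[0,0,0],[0,0,-14],40],
    [[0,0,0],[0,0,-8],40],
    [[0,0,0],[0,0,0],40],
  ],
)

```text
t: 20.55
tcp_pos: [0.4439, -0.2368, 0.195]
tool_rot: [2.222, 2.22, 0.001]
ft_force: [-0.2, 0.4, -0.7]
gripper_width: 0.0426
gripper_force: 35.7
```

Call:
step_arm(
  steps=[
    [[0,0,0],[20,1.4,0],40],
    [[0,0,0],[44,3,0],40],
    [[0,0,0],[50,4,0],40],
    [[0,0,0],[50,4,0],40],
    [[0,0,0],[50,4,0],40],
    [[0,0,0],[50,4,0],40],
    [[0,0,0],[50,4,0],40],
    [[0,0,0],[46,3,0],40],
    [[0,0,0],[30,0,0],40],
    [[0,0,0],[11.6,0,0],40],
  ],
)

```text
t: 21.8
tcp_pos: [0.4711, 0.1665, 0.1938]
tool_rot: [-2.219, -2.223, 0.002]
ft_force: [-0.1, 0.1, -1.6]
gripper_width: 0.0427
gripper_force: 35.7
```

```bash
cat >> look.py <<'E'
def held(V,p,hw):
    m=(V[...,2]<p[2]+.02)&(V[...,2]>p[2]-.04)&(abs(V[...,0]-p[0])<hw)&(abs(V[...,1]-p[1])<hw+.02)
    w=V[m]; t=w[w[:,2]>np.percentile(w[:,2],90)-.004]; print('held',cv2.minEnclosingCircle((t[:,:2]*1000).astype(np.float32)),np.median(t[:,2]))
E
python3 - <<'E'
from look import *
for i in range(4): viewer.capture('wrist')
V,p,im,c=look('w8.png',0); held(V,p,.0195)
E
```

```text
tcp [0.4714 0.1635 0.1943] [ 2.224e+00  2.219e+00 -1.000e-03] w 0.0424 F [ 0.   0.4 -0.5] g 35.7
held ((470.7621765136719, 162.65562438964844), 22.774147033691406) 0.20199301350140655
```

View pics/w8.png

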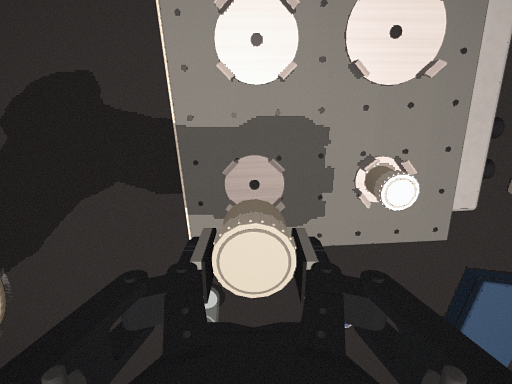

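w8 shows jar44 held level at (253,259), its clamp hole at (254,184), and jar32 standing in its clamp at (400,190).

Call:
step_arm(
  steps=[
    [[0,0,0],[1.7,0,12],40],
    [[0,0,0],[0,0,18],40],
    [[0,0,0],[0,0,18],40],
    [[0,0,0],[0,0,14],40],
    [[0,0,0],[0,0,10],40],
    [[0,0,0],[0,0,8],40],
    [[0,0,0],[0,0,5],40],
    [[0,0,0],[0,0,3],40],
    [[0,0,0],[0,0,0],40],
    [[0,0,0],[0,0,0],40],
  ],
)

```text
t: 23.3
tcp_pos: [0.4716, 0.1666, 0.1067]
tool_rot: [2.222, 2.22, 0.001]
ft_force: [0.2, -0.3, -0.4]
gripper_width: 0.0428
gripper_force: 35.7
```

Call:
step_arm(
  steps=[
    [[0,0,0],[0,0,1],40],
    [[0,0,0],[0,0,1],40],
    [[0,0,0],[0,0,1],40],
    [[0,0,0],[0,0,0.5],40],
    [[0,0,0],[0,0,0.5],40],
    [[0,0,0],[0,0,0.5],40],
    [[0,0,0],[0,0,0],40],
    [[0,0,0],[0,0,0],40],
    [[0,0,0],[0,0,0],40],
    [[0,0,0],[0,0,0],40],
  ],
)

```text
t: 24.55
tcp_pos: [0.4715, 0.1665, 0.102]
tool_rot: [2.223, 2.22, 0.0]
ft_force: [-0.7, -0.4, -1.7]
gripper_width: 0.0426
gripper_force: 35.7
```

Call:
step_arm(
  steps=[
    [[0,0,0],[-1,0,0],40],
    [[0,0,0],[-0.7,0,0],40],
    [[0,0,0],[0,0,0.4],40],
    [[0,0,0],[0,0,0.3],40],
    [[0,0,0],[0,0,0.3],40],
    [[0,0,0],[0,0,0],40],
    [[0,0,0],[0,0,0],40],
    [[0,0,0],[0,0,0],40],
    [[0,0,0],[0,0,0],40],
    [[0,0,0],[0,0,0],40],
  ],
)

```text
t: 25.8
tcp_pos: [0.4715, 0.1648, 0.101]
tool_rot: [2.222, 2.22, 0.0]
ft_force: [0.8, 0.3, -1.4]
gripper_width: 0.043
gripper_force: 35.7
```

Call:
step_arm(
  steps=[
    [[0,0,0],[0,0,0.5],40],
    [[0,0,0],[0,0,0.5],40],
    [[0,0,0],[0,0,0],40],
    [[0,0,0],[0,0,0],40],
    [[0,0,0],[0,0,0],40],
    [[0,0,0],[0,0,0],40],
    [[0,0,0],[0,0,0],40],
    [[0,0,0],[0,0,0],40],
    [[0,0,0],[0,0,0],40],
    [[0,0,0],[0,0,0],40],
  ],
)

```text
t: 27.05
tcp_pos: [0.4716, 0.1648, 0.1007]
tool_rot: [-2.223, -2.22, -0.001]
ft_force: [-2.8, -0.0, 12.0]
gripper_width: 0.0427
gripper_force: 36.9
```

Call:
step_arm(
  steps=[
    [[0,0,0],[0,0,0],46],
    [[0,0,0],[0,0,0],50],
    [[0,0,0],[0,0,0],56],
    [[0,0,0],[0,0,0],60],
    [[0,0,0],[0,0,0],60],
    [[0,0,0],[0,0,-8],60],
    [[0,0,0],[0,0,-15],60],
    [[0,0,0],[0,0,-25],60],
    [[0,0,0],[0,0,-26],60],
    [[0,0,0],[0,0,-26],60],
  ],
)

```text
t: 28.3
tcp_pos: [0.4714, 0.1647, 0.2019]
tool_rot: [2.223, 2.22, 0.001]
ft_force: [0.2, -0.5, 0.4]
gripper_width: 0.06
gripper_force: 0.0
```

Call:
step_arm(
  steps=[
    [[0,0,0],[-20,-2,0],76],
    [[0,0,0],[-44,-4,0],76],
    [[0,0,0],[-52,-4,0],76],
    [[0,0,0],[-52,-4,0],76],
    [[0,0,0],[-52,-4,0],76],
    [[0,0,0],[-52,-4,0],76],
    [[0,0,0],[-52,-4,0],76],
    [[0,0,0],[-46,-2,0],76],
    [[0,0,0],[-26,0,0],76],
    [[0,0,0],[-9,0,0],76],
  ],
)

```text
t: 29.55
tcp_pos: [0.4418, -0.2422, 0.2]
tool_rot: [-2.226, -2.217, 0.001]
ft_force: [0.6, 0.9, -0.4]
gripper_width: 0.0761
gripper_force: 0.0
```

```bash
python3 - <<'E'
from look import *
im,d=cap('top','t3.png'); ct=viewer.calibration('top'); T=cloud(dict(K=ct['intrinsics'],E=ct['extrinsics']),d)
m=(abs(T[...,0]-.471)<.03)&(abs(T[...,1]-.167)<.03)&(T[...,2]>.095)&(T[...,2]<.13); w=T[m]; print('jar44 placed (top cam; clamp .4710 .1673)',cv2.minEnclosingCircle((w[:,:2]*1000).astype(np.float32)),np.median(w[:,2]))
for i in range(3): viewer.capture('wrist')
V,p,im,c=look('w9.png',0)
m=(abs(V[...,0]-.4437)<.033)&(abs(V[...,1]+.24)<.035)&(abs(V[...,2]-.0425)<.006); w=V[m]; print(cv2.minEnclosingCircle((w[:,:2]*1000).astype(np.float32)),np.median(w[:,2]))
E
```

```text
jar44 placed (top cam; clamp .4710 .1673) ((471.52972412109375, 167.53195190429688), 22.440858840942383) 0.1093863716784278
tcp [ 0.4428 -0.2391  0.1998] [-2.221 -2.221 -0.   ] w 0.0758 F [0.6 0.3 0.4] g 0.0
((443.2497863769531, -242.13136291503906), 28.759334564208984) 0.04249626000698836
```

View pics/w9.png

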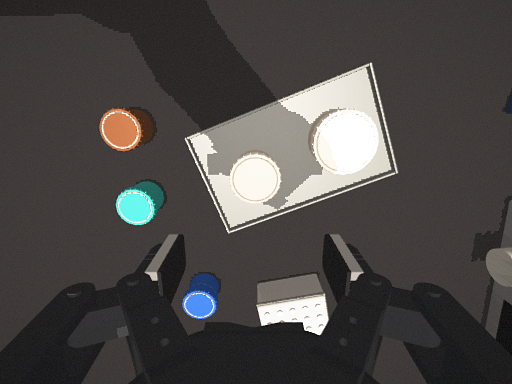

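w9 shows jar56 alone at (255,178) in the tray; jar44 stands at z 0.109 in its clamp.

Call:
step_arm(
  steps=[
    [[0,0,0],[-2,0,15],76],
    [[0,0,0],[0,0,25],76],
    [[0,0,0],[0,0,28],76],
    [[0,0,0],[0,0,28],76],
    [[0,0,0],[0,0,28],76],
    [[0,0,0],[0,0,20],76],
    [[0,0,0],[0,0,10],76],
    [[0,0,0],[0,0,6],76],
    [[0,0,0],[0,0,0],76],
    [[0,0,0],[0,0,0],76],
  ],
)

```text
t: 31.05
tcp_pos: [0.4434, -0.2423, 0.0405]
tool_rot: [2.222, 2.22, 0.0]
ft_force: [-1.1, -0.4, -0.2]
gripper_width: 0.0758
gripper_force: 0.0
```

```bash
python3 - <<'E'
from look import *
V,p,im,c=look('w10.png',0)
m=(abs(V[...,0]-.4437)<.033)&(abs(V[...,1]+.24)<.035)&(abs(V[...,2]-.0425)<.006); w=V[m]; print(cv2.minEnclosingCircle((w[:,:2]*1000).astype(np.float32)),np.median(w[:,2]))
E
```

```text
tcp [ 0.4434 -0.2423  0.0405] [2.222 2.22  0.   ] w 0.0758 F [-1.1 -0.4 -0.2] g 0.0
((443.63970947265625, -241.8391876220703), 28.75992774963379) 0.042443463916003926
```

Call:
step_arm(
  steps=[
    [[0,0,0],[0,0,3.5],76],
    [[0,0,0],[0,0,3],76],
    [[0,0,0],[0,0,0],68],
    [[0,0,0],[0,0,0],62],
    [[0,0,0],[0,0,0],58],
    [[0,0,0],[0,0,0],52],
    [[0,0,0],[0,0,0],52],
    [[0,0,0],[0,0,0],52],
    [[0,0,0],[0,0,0],52],
    [[0,0,0],[0,0,0],52],
  ],
  newtons=40,
)

```text
t: 32.35
tcp_pos: [0.4432, -0.2422, 0.0339]
tool_rot: [2.222, 2.22, 0.001]
ft_force: [-0.8, 0.2, 5.3]
gripper_width: 0.0549
gripper_force: 41.1
```

Call:
step_arm(
  steps=[
    [[0,0,0],[0,0,-4],52],
    [[0,0,0],[0,0,-8],52],
    [[0,0,0],[0,0,-15],52],
    [[0,0,0],[0,0,-23],52],
    [[0,0,0],[0,0,-25],52],
    [[0,0,0],[0,0,-25],52],
    [[0,0,0],[0,0,-25],52],
    [[0,0,0],[0,0,-20],52],
    [[0,0,0],[10,0,-15],52],
    [[0,0,0],[22,0,-8],52],
  ],
)

```text
t: 33.6
tcp_pos: [0.4431, -0.2105, 0.2033]
tool_rot: [2.223, 2.217, 0.002]
ft_force: [0.3, -0.3, -1.6]
gripper_width: 0.0545
gripper_force: 42.4
```

Call:
step_arm(
  steps=[
    [[0,0,0],[40,3,0],52],
    [[0,0,0],[55,4,0],52],
    [[0,0,0],[58,4,0],52],
    [[0,0,0],[58,4,0],52],
    [[0,0,0],[58,4,0],52],
    [[0,0,0],[58,4,0],52],
    [[0,0,0],[58,4,0],52],
    [[0,0,0],[55,3,0],52],
    [[0,0,0],[40,0,0],52],
    [[0,0,0],[20,0,0],52],
  ],
)

```text
t: 34.85
tcp_pos: [0.4729, 0.292, 0.2021]
tool_rot: [-2.219, -2.223, -0.001]
ft_force: [0.5, -1.1, -1.4]
gripper_width: 0.0546
gripper_force: 42.4
```

```bash
python3 - <<'E'
from look import *
for i in range(6): viewer.capture('wrist')
V,p,im,c=look('w11.png',0); held(V,p,.025)
g=plane
K,E=c['intrinsics'],c['extrinsics']; q=np.linalg.inv(E)@np.array([.4738,.2897,.069,1]); q=K@q[:3]; q=q/q[2]; print(q, hole(im,c,int(round(q[0])),int(round(q[1])),8))
E
```

```text
tcp [0.4738 0.2877 0.2018] [ 2.225e+00  2.217e+00 -1.000e-03] w 0.0542 F [-0.8 -0.7 -1.3] g 42.4
held ((473.5947570800781, 288.164794921875), 28.796804428100586) 0.21031327815394424
[254.13059335 181.08216987   1.        ] (array([253.5, 180.8]), array([0.4731, 0.29  , 0.069 ]))
```

View pics/w11.png

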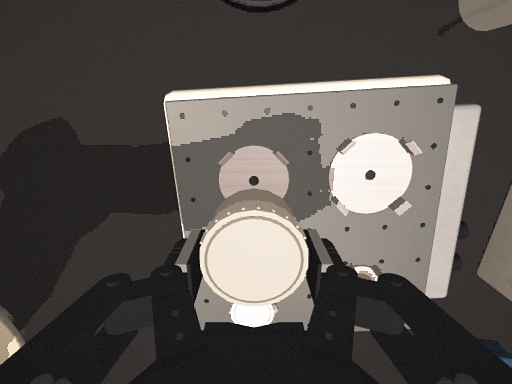

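w11 shows jar56 level at (255,258), its clamp hole at (254,181), and the jar44 cap visible below at (252,313).

Call:
step_arm(
  steps=[
    [[0,0,0],[0,0,12],52],
    [[0,0,0],[0,0,18],52],
    [[0,0,0],[0,0,18],52],
    [[0,0,0],[0,0,18],52],
    [[0,0,0],[0,0,12],52],
    [[0,0,0],[0,0,8],52],
    [[0,0,0],[0,0,5],52],
    [[0,0,0],[0,0,4],52],
    [[0,0,0],[0,0,0],52],
    [[0,0,0],[0,0,0],52],
  ],
)

```text
t: 36.45
tcp_pos: [0.4737, 0.2899, 0.1068]
tool_rot: [2.222, 2.22, 0.001]
ft_force: [-0.0, -1.0, -1.4]
gripper_width: 0.0545
gripper_force: 42.4
```

Call:
step_arm(
  steps=[
    [[0,0,0],[0,0,1.5],52],
    [[0,0,0],[0,0,1.5],52],
    [[0,0,0],[0,0,1.2],52],
    [[0,0,0],[0,0,0.6],52],
    [[0,0,0],[0,0,0.6],52],
    [[0,0,0],[0,0,0.6],52],
    [[0,0,0],[0,0,0.5],52],
    [[0,0,0],[0,0,0],52],
    [[0,0,0],[0,0,0],52],
    [[0,0,0],[0,0,0],52],
  ],
)

```text
t: 37.7
tcp_pos: [0.4736, 0.2898, 0.1]
tool_rot: [2.222, 2.22, 0.0]
ft_force: [-0.3, 1.1, -0.1]
gripper_width: 0.0545
gripper_force: 42.6
```

Call:
step_arm(
  steps=[
    [[0,0,0],[0,0,0.4],52],
    [[0,0,0],[0,0,0.3],52],
    [[0,0,0],[0,0,0],52],
    [[0,0,0],[0,0,0],52],
    [[0,0,0],[0,0,0],52],
    [[0,0,0],[0,0,0],52],
    [[0,0,0],[0,0,0],52],
    [[0,0,0],[0,0,0],52],
    [[0,0,0],[0,0,0],52],
    [[0,0,0],[0,0,0],52],
  ],
)

```text
t: 38.95
tcp_pos: [0.4736, 0.2898, 0.0999]
tool_rot: [-2.222, -2.22, -0.001]
ft_force: [-1.3, -0.6, 7.8]
gripper_width: 0.0548
gripper_force: 43.3
```

Call:
step_arm(
  steps=[
    [[0,0,0],[0,0,0],58],
    [[0,0,0],[0,0,0],62],
    [[0,0,0],[0,0,0],68],
    [[0,0,0],[0,0,0],72],
    [[0,0,0],[0,0,0],72],
    [[0,0,0],[0,0,-8],72],
    [[0,0,0],[0,0,-15],72],
    [[0,0,0],[0,0,-25],72],
    [[0,0,0],[0,0,-28],72],
    [[0,0,0],[0,0,-28],72],
  ],
)

```text
t: 40.2
tcp_pos: [0.4736, 0.2897, 0.2052]
tool_rot: [2.223, 2.22, 0.001]
ft_force: [-0.6, 0.5, 0.2]
gripper_width: 0.072
gripper_force: 0.0
```

Call:
step_arm(
  steps=[
    [[0,0,0],[-40,6,0],85],
    [[0,0,0],[-55,8,0],85],
    [[0,0,0],[-57,8,0],85],
    [[0,0,0],[-57,8,0],85],
    [[0,0,0],[-57,8,0],85],
    [[0,0,0],[-57,8,0],85],
    [[0,0,0],[-57,8,0],85],
    [[0,0,0],[-54,8,0],85],
    [[0,0,0],[-38,2,0],85],
    [[0,0,0],[-20,0,0],85],
  ],
)

```text
t: 41.45
tcp_pos: [0.5369, -0.2052, 0.2046]
tool_rot: [2.225, 2.216, -0.0]
ft_force: [-0.6, -0.1, -0.3]
gripper_width: 0.0851
gripper_force: 0.0
```

```bash
python3 - <<'E'
from look import *
im,d=cap('top','t4.png'); ct=viewer.calibration('top'); T=cloud(dict(K=ct['intrinsics'],E=ct['extrinsics']),d)
m=(abs(T[...,0]-.4727)<.035)&(abs(T[...,1]-.2936)<.035)&(T[...,2]>.095)&(T[...,2]<.13); w=T[m]; print('jar56 placed (top cam; clamp .4727 .2936)',cv2.minEnclosingCircle((w[:,:2]*1000).astype(np.float32)),np.median(w[:,2]))
for i in range(6): viewer.capture('wrist')
V,p,im,c=look('w12.png',0)
m=(abs(V[...,0]-.538)<.037)&(abs(V[...,1]+.202)<.037)&(abs(V[...,2]-.0425)<.005); w=V[m]; print(cv2.minEnclosingCircle((w[:,:2]*1000).astype(np.float32)),np.median(w[:,2]))
E
```

```text
jar56 placed (top cam; clamp .4727 .2936) ((492.407470703125, 303.75567626953125), 15.324356079101562) 0.10983352503801957
tcp [ 0.5373 -0.2009  0.2035] [-2.220e+00 -2.222e+00 -1.000e-03] w 0.0852 F [ 0.3 -0.1 -0.5] g 0.0
((537.9517822265625, -202.68350219726562), 34.73889923095703) 0.042513808053496416
```

View pics/w12.png

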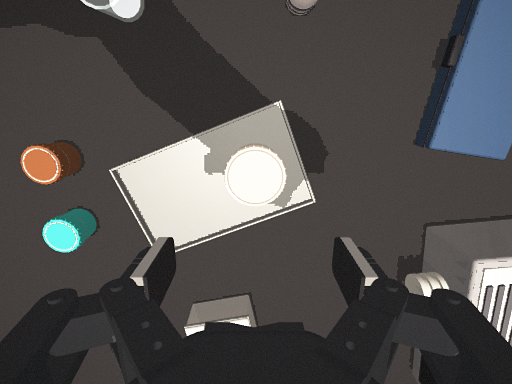

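w12 shows jar68 at (256,175), centred between the open fingers.

Call:
step_arm(
  steps=[
    [[0,0,0],[0,0,15],85],
    [[0,0,0],[0,0,25],85],
    [[0,0,0],[0,0,28],85],
    [[0,0,0],[0,0,28],85],
    [[0,0,0],[0,0,22],85],
    [[0,0,0],[0,0,15],85],
    [[0,0,0],[0,0,8],85],
    [[0,0,0],[0,0,2],85],
    [[0,0,0],[0,0,0],85],
    [[0,0,0],[0,0,0],85],
  ],
)

```text
t: 43.1
tcp_pos: [0.5375, -0.2024, 0.0609]
tool_rot: [2.222, 2.22, 0.001]
ft_force: [0.3, 0.6, 0.3]
gripper_width: 0.0848
gripper_force: 0.0
```

```bash
python3 - <<'E'
from look import *
V,p,im,c=look('w13.png',0)
m=(abs(V[...,0]-.538)<.037)&(abs(V[...,1]+.202)<.037)&(abs(V[...,2]-.0425)<.005); w=V[m]; print(cv2.minEnclosingCircle((w[:,:2]*1000).astype(np.float32)),np.median(w[:,2]))
E
```

```text
tcp [ 0.5375 -0.2024  0.0609] [2.222e+00 2.220e+00 1.000e-03] w 0.0848 F [0.3 0.6 0.3] g 0.0
((538.072021484375, -202.43299865722656), 34.8421516418457) 0.042488980449343905
```

Call:
step_arm(
  steps=[
    [[0,0,0],[0,0.5,8],85],
    [[0,0,0],[0,0,9],85],
    [[0,0,0],[0,0,8],85],
    [[0,0,0],[0,0,3.5],85],
    [[0,0,0],[0,0,0],78],
    [[0,0,0],[0,0,0],72],
    [[0,0,0],[0,0,0],66],
    [[0,0,0],[0,0,0],64],
    [[0,0,0],[0,0,0],64],
    [[0,0,0],[0,0,0],64],
  ],
  newtons=50,
)

```text
t: 44.4
tcp_pos: [0.5378, -0.2024, 0.0325]
tool_rot: [2.222, 2.22, 0.001]
ft_force: [-1.2, 0.6, 5.3]
gripper_width: 0.0664
gripper_force: 54.1
```

Call:
step_arm(
  steps=[
    [[0,0,0],[0,0,-4],64],
    [[0,0,0],[0,0,-8],64],
    [[0,0,0],[0,0,-15],64],
    [[0,0,0],[0,0,-23],64],
    [[0,0,0],[0,0,-25],64],
    [[0,0,0],[0,0,-25],64],
    [[0,0,0],[0,0,-25],64],
    [[0,0,0],[0,0,-22],64],
    [[0,0,0],[0,0,-15],64],
    [[0,0,0],[10,0,-8],64],
  ],
)

```text
t: 45.65
tcp_pos: [0.5376, -0.1926, 0.203]
tool_rot: [2.223, 2.218, 0.001]
ft_force: [-0.2, 1.0, -2.7]
gripper_width: 0.0658
gripper_force: 56.0
```

Call:
step_arm(
  steps=[
    [[0,0,0],[38,5,0],64],
    [[0,0,0],[52,6,0],64],
    [[0,0,0],[57,6,0],64],
    [[0,0,0],[57,6,0],64],
    [[0,0,0],[57,6,0],64],
    [[0,0,0],[57,6,0],64],
    [[0,0,0],[57,6,0],64],
    [[0,0,0],[54,6,0],64],
    [[0,0,0],[39,3,0],64],
    [[0,0,0],[20,0,0],64],
  ],
)

```text
t: 46.9
tcp_pos: [0.5869, 0.2987, 0.2009]
tool_rot: [-2.218, -2.223, 0.002]
ft_force: [-0.5, 0.4, -0.9]
gripper_width: 0.0665
gripper_force: 56.0
```

```bash
python3 - <<'E'
from look import *
for i in range(8): viewer.capture('wrist')
V,p,im,c=look('w14.png',0); held(V,p,.03)
K,E=c['intrinsics'],c['extrinsics']; q=np.linalg.inv(E)@np.array([.5883,.296,.069,1]); q=K@q[:3]; q=q/q[2]; print(q, hole(im,c,int(round(q[0])),int(round(q[1])),8))
E
```

```text
tcp [0.5885 0.2936 0.2021] [ 2.225  2.217 -0.   ] w 0.0663 F [-0.8  0.8 -1.4] g 56.0
held ((587.9973754882812, 293.72186279296875), 34.62202835083008) 0.21195869458989752
[253.93226285 180.68997538   1.        ] (array([254.1, 178.1]), array([0.5885, 0.2986, 0.069 ]))
```

View pics/w14.png

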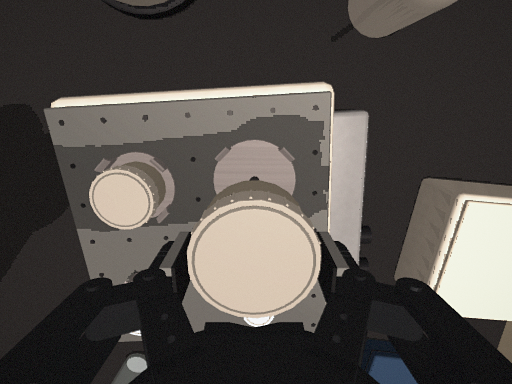

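w14 shows jar68 level at (254,257), its clamp hole at (254,180) and half hidden behind it, and jar56 standing in its clamp at (122,198). I keep the clamp68 centre from before, (0.588, 0.296).

Call:
step_arm(
  steps=[
    [[0,0,0],[0,0,12],64],
    [[0,0,0],[0,0,18],64],
    [[0,0,0],[0,0,18],64],
    [[0,0,0],[0,0,18],64],
    [[0,0,0],[0,0,12],64],
    [[0,0,0],[0,0,8],64],
    [[0,0,0],[0,0,6],64],
    [[0,0,0],[0,0,4],64],
    [[0,0,0],[0,0,0],64],
    [[0,0,0],[0,0,0],64],
  ],
)

```text
t: 48.6
tcp_pos: [0.5883, 0.2957, 0.1062]
tool_rot: [2.222, 2.22, 0.001]
ft_force: [-1.0, 0.1, -2.0]
gripper_width: 0.0661
gripper_force: 56.0
```

Call:
step_arm(
  steps=[
    [[0,0,0],[0,0,1.5],64],
    [[0,0,0],[0,0,1.5],64],
    [[0,0,0],[0,0,1.2],64],
    [[0,0,0],[0,0,0.8],64],
    [[0,0,0],[0,0,0.6],64],
    [[0,0,0],[0,0,0.6],64],
    [[0,0,0],[0,0,0.6],64],
    [[0,0,0],[0,0,0.4],64],
    [[0,0,0],[0,0,0],64],
    [[0,0,0],[0,0,0],64],
  ],
)

```text
t: 49.85
tcp_pos: [0.5881, 0.2957, 0.0987]
tool_rot: [-2.223, -2.22, -0.0]
ft_force: [-0.4, -0.8, 0.0]
gripper_width: 0.0664
gripper_force: 56.3
```

Call:
step_arm(
  steps=[
    [[0,0,0],[0,0,0.4],64],
    [[0,0,0],[0,0,0.3],64],
    [[0,0,0],[0,0,0],64],
    [[0,0,0],[0,0,0],64],
    [[0,0,0],[0,0,0],64],
    [[0,0,0],[0,0,0],64],
    [[0,0,0],[0,0,0],64],
    [[0,0,0],[0,0,0],64],
    [[0,0,0],[0,0,0],64],
    [[0,0,0],[0,0,0],64],
  ],
)

```text
t: 51.1
tcp_pos: [0.5881, 0.2956, 0.0986]
tool_rot: [-2.222, -2.22, -0.001]
ft_force: [-2.8, 0.1, 7.5]
gripper_width: 0.0664
gripper_force: 57.0
```

Call:
step_arm(
  steps=[
    [[0,0,0],[0,0,0],70],
    [[0,0,0],[0,0,0],74],
    [[0,0,0],[0,0,0],79],
    [[0,0,0],[0,0,0],83],
    [[0,0,0],[0,0,0],83],
    [[0,0,0],[0,0,-8],83],
    [[0,0,0],[0,0,-15],83],
    [[0,0,0],[0,0,-25],83],
    [[0,0,0],[0,0,-30],83],
    [[0,0,0],[0,0,-30],83],
  ],
)

```text
t: 52.35
tcp_pos: [0.5882, 0.2955, 0.208]
tool_rot: [2.223, 2.22, 0.001]
ft_force: [0.7, -0.2, -0.1]
gripper_width: 0.0829
gripper_force: 0.0
```

Call:
step_arm(
  steps=[
    [[0,0,0],[-20,0,0],83],
    [[0,0,0],[-45,0,0],83],
    [[0,0,0],[-50,0,0],83],
    [[0,0,0],[-50,0,0],83],
    [[0,0,0],[-50,0,0],83],
    [[0,0,0],[-50,0,0],83],
    [[0,0,0],[-50,0,0],83],
    [[0,0,0],[-50,0,0],83],
    [[0,0,0],[-45,0,0],83],
    [[0,0,0],[-20,0,0],83],
  ],
)

```text
t: 53.6
tcp_pos: [0.5864, -0.1381, 0.2061]
tool_rot: [2.227, 2.215, -0.001]
ft_force: [0.1, 0.7, 0.3]
gripper_width: 0.083
gripper_force: 0.0
```

```bash
python3 - <<'E'
from look import *
for i in range(5): viewer.capture('wrist')
im,d=cap('top','t5.png'); ct=viewer.calibration('top'); T=cloud(dict(K=ct['intrinsics'],E=ct['extrinsics']),d)
for n,x,y in [('68',.5882,.2991),('32',.5922,.1722),('56',.4727,.2936),('44',.4710,.1673)]:
    m=(abs(T[...,0]-x)<.042)&(abs(T[...,1]-y)<.042)&(T[...,2]>.1)&(T[...,2]<.125); w=T[m]
    if len(w): print(n,x,y,cv2.minEnclosingCircle((w[:,:2]*1000).astype(np.float32)),np.median(w[:,2]),w[:,2].std())
for n,x,y in [('beaker .403 -.018',.403,-.018),('obj .583 -.016',.583,-.016)]:
    m=(abs(T[...,0]-x)<.04)&(abs(T[...,1]-y)<.04)&(T[...,2]>.03)&(T[...,2]<.08); w=T[m]; print(n,((w.min(0)+w.max(0))/2).round(3) if len(w) else None)
im2,_=cap('side','s5.png'); cv2.imwrite('pics/fin.png',cv2.resize(im2,(640,480))[:,:,::-1])
print(bot.get_state()['tcp_pos'])
E
```

```text
68 0.5882 0.2991 ((588.0679931640625, 299.5492858886719), 35.21140670776367) 0.10983240243264447 0.0022005919513694242
32 0.5922 0.1722 ((592.566162109375, 173.0543975830078), 16.556392669677734) 0.10964908416567731 0.0018463655723363849
56 0.4727 0.2936 ((500.3316955566406, 290.5521545410156), 2.506129741668701) 0.10950193119976348 0.000434586657142809
beaker .403 -.018 [ 0.398 -0.023  0.047]
obj .583 -.016 None
[ 0.58783874 -0.13239079  0.20568097]
```

View pics/fin.png

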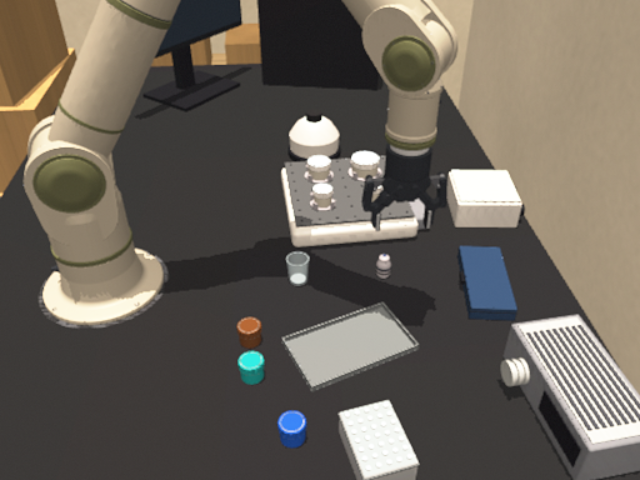

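The side view shows the tray empty and jars 44, 56 and 68 upright in their clamps at (322,195), (318,168) and (364,165). Jar32 is hidden behind the gripper, but the top camera puts it at z 0.110, centred in its clamp. The beaker (297,268) and the objective (384,265) have not moved.

```bash
python3 -c "
from cell import close_job
print(close_job())"
```

```text
the job is handed in; nothing more can be done
None
```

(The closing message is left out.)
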